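Start the vial heater

ROBOT

A 7-joint arm with a two-finger parallel gripper is mounted at the origin on the work surface. World frame = base frame: x ahead of the robot, y to its left, z up, the work surface at z = 0. Lengths are in m, angles in rad, forces in N, time in s.
With the tool pointing down it reaches from about 0.35 to 0.9 m from the base axis. Payload 8.1 kg.
Tool frame: the origin (TCP) lies where the fingers leave the gripper's body, on its centre line; the fingertips stand 66 mm ahead of it and the grasp point (between the pads) lies 47 mm ahead of it (arm.tip_reach is the distance from the TCP to the fingertips, in m); z points along the fingers, y is the direction in which the jaws open and shut (so a half turn about z gives the same grasp; the last joint's range is limited). The gripper opens to 92 mm and grips with 3 to 60 N. Pads are 19 mm wide; open, the fingers measure 130 mm over their backs; the gripper's body (75 mm by 190 mm) begins 47 mm behind the grasp point.
Start: joints at [1.031, 0.434, 0.025, 1.573, -0.012, 1.134, -0.075], TCP at [0.264, -0.566, 0.292] pointing down, gripper open.
Joint ranges: [-2.62, 2.62], [-0.44, 2.09], [-1.27, 1.32], [0.08, 2.57], [-1.32, 4.46], [0.12, 2], [-2.74, 2.74]. Speed limits (rad/s): [2.22, 2.22, 3.01, 3.01, 3.14, 3.14, 3.14].

INTERFACE

Orientations are given as a rotation vector (axis times angle).
In Python, from cell import arm gives the robot as it stands.
- The arm moves only by the tool carry_out, never from a script. Its argument "plan" is a list of rows, each a list of 5 numbers: the shift along the world's x, y, z in cm, then the turn about the world's z in rad, then the finger opening in cm, from 0 to 9.18. In form: [[tx, ty, tz, spin, fingers], ...]. A call has 1 to 20 rows; each row is the pose to reach, as a shift and turn from the pose measured when the call began; what a row does not reach only later rows make up. A row lasts 1/10 s, in which the tool goes at most 50 mm and 8.59 degrees, less where a joint would pass 70% of its speed; a pose out of reach is approached as far as the arm can. A call with a gripper value outside its range is refused whole. The fingers move at their own pace and stop on an object; "squeeze" is the grip in N (left out, the last holds). Time passes only in rows, so rows that repeat a pose let the fingers close. It gives the time, the measured TCP pose, the force and the opening at its end, in the units of the state.
- arm.observe(): the state, without advancing time (a new reading comes with each control period).
- arm.get_image(name): name is "scene" or "top"; returns (picture, depth): 400x640x3 uint8, red, green, blue; 400x640 float32, m along the optical axis (not along the pixel's ray), 0 where there is no reading.
- arm.get_calibration(name): a dict with "intrinsics" (3x3 intrinsics, pixels), "rvec" (rotation vector, rad) and "tvec" (3), from world to camera coordinates, as OpenCV has them. Camera axes: x right, y down, z forward; pixel columns grow to the right and rows downward; lengths in m; the calibration is good to about 2 mm. A picture is of the moment at which its call begins. get_calibration takes no time and is no camera call.
- arm.sign_off(): hands the job in, once; it reports no verdict.
The state is a dict: "clock": time; "joints": joint angles; "dq": joint speeds; "joint_efforts": joint torques, N m; "position": TCP position; "ee_rot": TCP orientation; "force": force on the tool from outside, world axes, zero at the start; "ft_torque": the same for the moment, N m; "width": opening from 0.0 (shut) to 1.0 (fully open).
Only numpy, scipy, OpenCV 4.12 (cv2) and the standard library are available. Lean on these libraries where they do the work, as an engineer would, in place of code of your own. Each camera call takes 0.05 s, during which the arm holds its last target. There are 200 camera calls.

TASK

Start the vial heater with the tips of the closed fingers, gripping and lifting nothing: push its open lid down until it is fully shut, then press the far end of the mains rocker until it has tipped fully over to on, and then press the round start key fully in and let it come back up. Keep to that order, do not press the square stop key or the two small set keys, and leave the vials, the glassware and everything else on the bench standing where they are.

Things in the scene. Friction and masses are not known exactly. Their poses are not given: they have to be found in the camera images.
- heater: The vial heater: a white instrument fixed to the bench, 270 mm deep (x) by 230 mm wide (y). Origin at the centre of its underside, on the bench; x points from its front to its rear, y to its left, z up. Its front stands on the robot's side, turned by up to 17 degrees. The rear 180 mm is a flat deck 95 mm high with the block of vials under the hinged lid; the front 90 mm is the sloping control panel.
- panel_mid (a point): Middle of the control panel's face, which slopes at 22 degrees from 58 mm high at the front edge up to 95 mm at the deck; outward normal in the heater's axes (-0.380, 0, 0.925). At its right (y -80 mm) is the mains rocker; left of that (y -34 mm) the round start key, and 40 mm down the slope from it the square stop key; at the left a display with two small oblong set keys below it.
- lid_hinge (a point): Middle of the lid's hinge line at the rear of the deck: in the heater's axes 125 mm behind the heater's origin and 98 mm above the bench. The hinge line runs along the heater's y axis.
- lid_push (a point): Point on the middle of the lid's outer (upper) face, 115 mm from the hinge line towards the free edge, measured along the lid, and 30 mm above the hinge line when shut (128 mm above the bench). The face is flat. The lid is a plain grey hood 160 mm wide that reaches 150 mm from the hinge, with a small lip at the middle of its free edge.
- lid (a joint): Lid angle in rad: 0 = shut, growing as it opens upward and rearward (about the heater's y axis); it starts between 0.8 and 1.15 and can open to 1.6. The hinge is stiff: the lid stays at any angle where it is left, does not spring back, and takes about 1 to 3 N at lid_push to move down.
- rocker_far_end (a point): Where to press the mains rocker: on its upper face, 12 mm from its pivot, at the end farther from the robot (up the slope). The black rocker is 36 mm long (up the slope) by 24 mm wide in a bezel 4 mm high; its faces stand 8 to 17 mm off the panel. At the start (off) its far end stands up; pressed over, this point goes down about 6 mm.
- rocker (a joint): Mains rocker angle in rad: 0 = off (far end up), 0.5 = on (far end fully down). It has no spring and stays where it is left; about 3 N at rocker_far_end moves it.
- start_key_top (a point): Centre of the top of the round start key, 24 mm in diameter, standing 8 mm off the panel, with a small triangle mark. It lies 14 mm up the slope from the panel's middle.
- start_key (a joint): Start key travel in m: 0 = out, 0.004 = fully in, along the panel's normal. Sprung: 2 N to begin, 4 N fully in; comes back when released.
- stop_key_top (a point): Centre of the top of the square stop key, 22 mm wide, standing 8 mm off the panel, nearer the robot than the start key. Not to be pressed.
- stop_key (a joint): Stop key travel in m: 0 = out, 0.004 = fully in. Same spring as the start key.
- set_key_left (a joint): Travel in m of the left one of the two small oblong set keys (20 x 12 mm, 5 mm high) below the display, 0 to 0.004. Not to be pressed.
- set_key_right (a joint): Travel in m of the right one of the two small set keys, 0 to 0.004; it lies 76 mm to the left (heater's y) of the start key. Not to be pressed.
- stirrer: Bystander: magnetic stirrer fixed to the bench beside the heater, 260 mm deep by 160 mm wide, with a square white plate 96 mm high at its rear and two black knobs at its front. Origin at the centre of its underside. Which side of the heater it stands on varies.
- beaker: Bystander: loose glass beaker, 70 mm wide, 95 mm high, standing on the stirrer's plate. Origin at the centre of its underside.
- vial_deck: Bystander: loose capped vial, 13 mm wide, 35 mm high, standing on the heater's deck, left of the lid (heater's y about 98 mm). Origin at the centre of its underside.
- vial_bench_a: Bystander: loose vial like the one above, standing on the bench 30 to 45 mm in front of the heater. Origin at the centre of its underside.
- vial_bench_b: Bystander: another such vial in front of the heater. Origin at the centre of its underside.
- spatula: Bystander: thin steel lab spatula, 170 mm long and 5 mm thick, lying across the bench in front of the stirrer, on the robot's side.
- reagent: Bystander: amber bottle, 72 mm wide, 145 mm high, at the back of the bench. Origin at the centre of its underside.
- cap_jar: Bystander: jar of caps, 64 mm wide, 70 mm high, at the back of the bench. Origin at the centre of its underside.
- tip_box: Bystander: grey rack of pipette tips, 85 x 120 mm and 54 mm high, at the back of the bench. Origin at the centre of its underside.

How it is judged:
On the way, in this order (a step that is already met when the one before it is completed fails the run):
1. the lid is pushed fully shut (value of joint lid below 0.05 rad), for 0.2 s.
2. the mains rocker is tipped fully over to on (value of joint rocker above 0.4 rad), for 0.1 s.
3. the round start key is pressed fully in (value of joint start_key above 0.003 m), for 0.05 s.
At the end, for the whole second after the job is handed in: The lid is shut (within 0.05 rad, about 7 mm at its free edge), the mains rocker is on (above 0.4 of 0.5 rad), the start and stop keys are out again (within 1 mm), and every loose thing stands upright within 20 mm of where it stood (value of joint lid below 0.05 rad and value of joint rocker above 0.4 rad and value of joint each of start_key, stop_key below 0.001 m and distance of each of beaker, vial_deck, vial_bench_a, vial_bench_b, spatula, reagent, cap_jar, tip_box from where it was at the start of the episode below 0.02 m and angle between each of beaker, vial_deck, vial_bench_a, vial_bench_b, reagent, cap_jar, tip_box's own z axis and vertical below 0.3 rad); the robot touches nothing.
It fails at once if the lid is lifted or pushed further open (beyond 1.3 rad) (value of joint lid above 1.3 rad).
It fails at once if the rocker is switched over while the lid is still open (value of joint rocker above 0.25 rad and value of joint lid above 0.1 rad).
It fails at once if the start key is pressed before the mains is on (value of joint start_key above 0.002 m and value of joint rocker below 0.35 rad).
It fails at once if the stop key or a set key is pressed (value of joint any of stop_key, set_key_left, set_key_right above 0.002 m).
It fails at once if a loose thing is lifted, shifted by more than 20 mm or tipped over (distance of any of beaker, vial_deck, vial_bench_a, vial_bench_b, spatula, reagent, cap_jar, tip_box from where it was at the start of the episode above 0.02 m or angle between any of beaker, vial_deck, vial_bench_a, vial_bench_b, reagent, cap_jar, tip_box's own z axis and vertical above 0.5 rad).
It also fails if it takes over 48 s, if anything falls off the work surface, if the arm or the gripper's body presses on something with over 40 N, if the wrist force passes 120 N, or if a joint passes its speed limit or range.

## Working session

There is one attempt and no reset: what is moved stays moved. The work goes in short steps, Python scripts to look and compute and a tool call to move; the robot and the scene stay as the last step left them, time stands still between calls to the robot, and variables do not carry over. Pictures are saved under pics/ and viewed, about 8 in all and at most 12, crops included, and the job is handed in when it is done.

Besides the shell and the picture viewer there is one more tool, called after "Call:" by a JSON object that holds its "api" and its "payload". carry_out: Moves the arm, as the interface text tells. Its arguments: {"type":"object","properties":{"plan":{"type":"array"},"squeeze":{"type":"number"}},"required":["plan"]}

```bash
mkdir -p pics; cat > h.py <<'E'
import numpy as np, cv2
from cell import arm
def cam(n):
    c=arm.get_calibration(n); R=cv2.Rodrigues(np.array(c["rvec"],float))[0]
    return np.array(c["intrinsics"]),R,np.array(c["tvec"],float).ravel()
def pts(n,d):
    K,R,t=cam(n); v,u=np.mgrid[:400,:640]
    p=np.stack([(u-K[0,2])/K[0,0]*d,(v-K[1,2])/K[1,1]*d,d],-1)
    return (p-t)@R
def snap(n,f):
    im,d=arm.get_image(n); cv2.imwrite(f"pics/{f}.png",im[...,::-1]); np.savez(f"pics/{f}.npz",im=im,d=d); return im,d
E
python3 - <<'E'
from h import *
for n in("scene","top"):
    im,d=snap(n,n+"0"); K,R,t=cam(n); print(n,K.tolist(),(-R.T@t).round(3),R[2].round(2))
a=cv2.imread("pics/scene0.png");b=cv2.imread("pics/top0.png")
cv2.imwrite("pics/s0.png",cv2.resize(a,(800,500)));cv2.imwrite("pics/t0.png",cv2.resize(b,(800,500)))
print(arm.observe())
E
```

```text
scene [[425.28030527496844, 0.0, 321.70182180678387], [0.0, 425.28030527496844, 198.9017046397674], [0.0, 0.0, 1.0]] [0.995 0.349 0.905] [-0.46 -0.37 -0.81]
top [[411.92551683240856, 0.0, 323.7468257109708], [0.0, 411.92551683240856, 198.63659814306774], [0.0, 0.0, 1.0]] [ 0.487 -0.03   0.984] [ 0.11  0.04 -0.99]
{'clock': 0.1, 'joints': array([ 1.03142221,  0.43514293,  0.02495755,  1.57397188, -0.01161749,
        1.13400181, -0.07508913]), 'dq': array([ 0.00027439, -0.00119642, -0.00011827, -0.00076381,  0.00044337,
       -0.00199643, -0.00099068]), 'joint_efforts': array([ 4.08174674e-03, -6.69124603e+01,  9.88470800e-01, -3.15144968e+01,
       -6.04847702e-02,  3.74687905e-02,  3.10850669e-05]), 'position': array([ 0.26421062, -0.5660186 ,  0.29154288]), 'ee_rot': array([-3.06570264e+00, -6.80278355e-01,  6.25978886e-04]), 'force': array([-0.75857431, -0.45902873, -0.21960781]), 'ft_torque': array([-0.0108836 , -0.02357505, -0.00386456]), 'width': 0.9989051513368378}
```

View pics/s0.png

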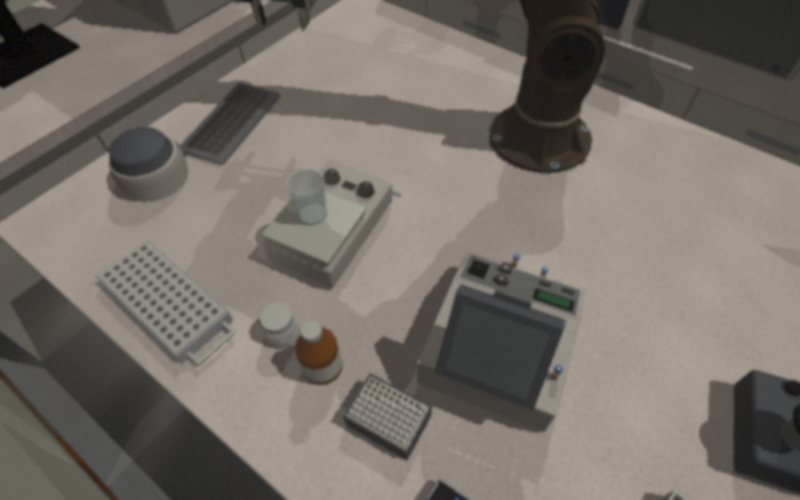

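View pics/t0.png

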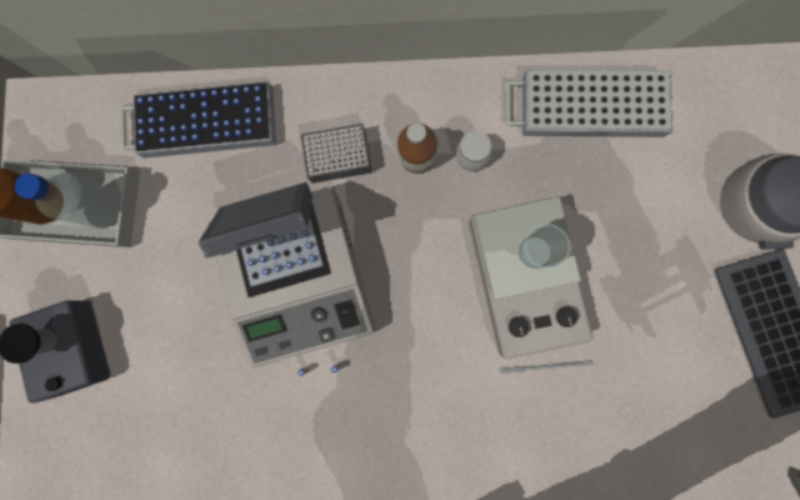

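The top view shows the heater (full-size view px): rocker at about (346,314), round start key (319,314), stop key (326,335), lid open over (262,220), and bench vials at (302,372) and (334,368). The stirrer stands on the robot's right. Next I'll fit the panel plane and crop in.

```bash
python3 - <<'E'
from h import *
z=np.load("pics/top0.npz"); P=pts("top",z["d"])
for n,(u,v) in dict(rock=(277,251),start=(255,251),stop=(261,268),bench=(340,330),panelmid=(240,265),deck=(276,215),lidmid=(212,172)).items():
    q=P[v-1:v+2,u-1:u+2].reshape(-1,3); print(n,np.median(q,0).round(4),q[:,2].std().round(4))
c=cv2.imread("pics/top0.png")[135:315,150:310]; cv2.imwrite("pics/c0.png",cv2.resize(c,None,fx=3.3,fy=3.3,interpolation=cv2.INTER_CUBIC))
# panel plane fit, ransac-like
m=np.zeros((400,640),np.uint8); cv2.fillPoly(m,[np.array([(193,262),(285,238),(294,263),(203,287)])],1)
q=P[(m>0)&(z["d"]>0)]
for i in range(8):
    A=np.c_[q[:,:2],np.ones(len(q))]; k=np.linalg.lstsq(A,q[:,2],rcond=None)[0]; r=q[:,2]-A@k; q=q[(r<.003)&(r>-.004)] if i<7 else q
n=np.r_[-k[:2],1];n/=np.linalg.norm(n); print("n",n,len(q),r.std(),"k",k,"yaw",np.degrees(np.arctan2(-n[1],-n[0])),"tilt",np.degrees(np.arccos(n[2])))
# deck right of lid
hm=P[...,2]; m2=(abs(hm-.095)<.006); m2[:, :160]=0; m2[:,300:]=0; m2[:150]=0;m2[300:]=0
dk=P[m2]; print("deck",len(dk),dk.mean(0),dk.min(0),dk.max(0))
# footprint of heater: everything >50mm in region
S=np.load("pics/scene0.npz"); Q=pts("scene",S["d"])
# lid plane, scene view
m=np.zeros((400,640),np.uint8); cv2.fillPoly(m,[np.array([(375,250),(440,268),(420,315),(362,295)])],1)
q=Q[(m>0)&(S["d"]>0)]; c0=q.mean(0); n2=np.linalg.svd(q-c0,full_matrices=False)[2][2]; print("lid",c0,n2*np.sign(n2[2]),((q-c0)@n2).std())
E
```

```text
rock [0.4724 0.1124 0.0896] 0.0023
start [0.4737 0.16   0.0918] 0.0011
stop [0.4361 0.1505 0.0757] 0.0011
bench [ 0.2853 -0.0178 -0.0005] 0.0019
panelmid [0.4436 0.1977 0.0758] 0.0016
deck [0.5502 0.1126 0.0958] 0.0011
lidmid [0.6264 0.2134 0.2231] 0.004
n [-0.38994351 -0.09908503  0.91549234] 1853 0.0013958436267208797 k [ 0.42593859  0.10823141 -0.13461004] yaw 14.257176346166375 tilt 23.724257805870586
deck 6233 [0.54581607 0.20498613 0.09594667] [0.44646084 0.08795701 0.0890001 ] [0.69562408 0.35808316 0.10099996]
lid [0.64448581 0.24792581 0.18059054] [0.81883185 0.21327598 0.53294255] 0.0011722183113959989
```

View pics/c0.png

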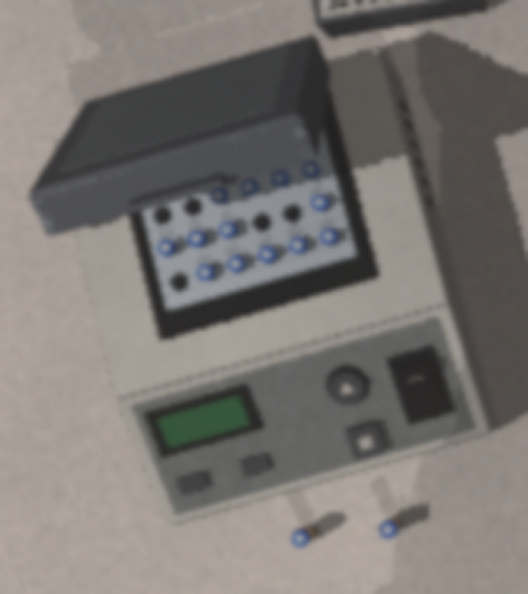

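```bash
cat >> h.py <<'E'
def ray(n,u,v,z):
    K,R,t=cam(n); o=-R.T@t; d=R.T@np.linalg.solve(K,[u,v,1.]); return o+d*(z-o[2])/d[2]
E
python3 - <<'E'
from h import *
w=lambda a,b,z: ray("top",150+(a+.5)/3.3-.5,135+(b+.5)/3.3-.5,z)
p=dict(BL=w(122,398,.095),BR=w(443,308,.095),FR=w(488,430,.058),FL=w(175,520,.058),start=w(349,381,.0892),stop=w(369,436,.0741),rock=w(420,385,.088),va=w(301,538,.035),vb=w(388,529,.035))
for k,v in p.items(): print(k,v.round(4))
for a,b in(("BR","BL"),("FR","FL")):
    d=p[b]-p[a]; print("yaw",np.degrees(np.arctan2(-d[0],d[1])),np.linalg.norm(d))
for a,b in(("FR","BR"),("FL","BL"),("stop","start")):
    d=p[b]-p[a]; print("yaw",np.degrees(np.arctan2(d[1],d[0])),np.linalg.norm(d[:2]))
for yaw in(14.,14.5,15,):
    c,s=np.cos(np.radians(yaw)),np.sin(np.radians(yaw)); Rz=np.array([[c,-s],[s,c]])
    loc=dict(BL=(-45,115),BR=(-45,-115),FR=(-135,-115),FL=(-135,115),start=(-80,-34),stop=(-117,-34))
    O=np.array([p[k][:2]-Rz@np.array(l)/1e3 for k,l in loc.items()]); print(yaw,O.round(4).tolist()); o=O.mean(0)
    f=lambda *l: (o+Rz@np.array(l)/1e3).round(4)
    print(" o",o,"lidpush shut",f(10,0),"rock local",((p["rock"][:2]-o)@Rz).round(4),"va",((p["va"][:2]-o)@Rz).round(3))
    t=1.009; print(" lidpush now",f(125-115*np.cos(t)+30*np.sin(t),0),.098+.115*np.sin(t)+.03*np.cos(t),"free edge top",f(125-150*np.cos(t)+30*np.sin(t),0),.098+.15*np.sin(t)+.03*np.cos(t))
E
```

```text
BL [0.4684 0.3093 0.095 ]
BR [0.5216 0.0958 0.095 ]
FR [0.4399 0.0718 0.058 ]
FL [0.3846 0.2861 0.058 ]
start [0.4756 0.1597 0.0892]
stop [0.4386 0.1497 0.0741]
rock [0.4717 0.1129 0.088 ]
va [0.368  0.2056 0.035 ]
vb [0.3728 0.1449 0.035 ]
yaw 13.998506176522222 0.21996415334694938
yaw 14.457192477671539 0.22127739863039408
yaw 16.36675994225249 0.08518013592965118
yaw 15.458081286554478 0.08690701554961705
yaw 15.037543941222223 0.038236121383252435
14.0 [[0.5399, 0.2086], [0.5374, 0.2183], [0.543, 0.2161], [0.5434, 0.2072], [0.545, 0.212], [0.5439, 0.211]]
 o [0.54210786 0.21219789] lidpush shut [0.5518 0.2146] rock local [-0.0923 -0.0794] va [-0.171  0.036]
 lidpush now [0.6286 0.2338] 0.21130566807990558 free edge top [0.6105 0.2292] 0.24092615269983447
14.5 [[0.5407, 0.2092], [0.5364, 0.2184], [0.5418, 0.217], [0.5441, 0.2086], [0.5445, 0.2126], [0.5434, 0.212]]
 o [0.54181259 0.21295874] lidpush shut [0.5515 0.2155] rock local [-0.0929 -0.0794] va [-0.17   0.036]
 lidpush now [0.6281 0.2353] 0.21130566807990558 free edge top [0.6101 0.2306] 0.24092615269983447
15 [[0.5416, 0.2098], [0.5353, 0.2186], [0.5405, 0.2179], [0.5448, 0.21], [0.544, 0.2132], [0.5428, 0.2129]]
 o [0.54151069 0.21371698] lidpush shut [0.5512 0.2163] rock local [-0.0935 -0.0794] va [-0.17   0.037]
 lidpush now [0.6276 0.2368] 0.21130566807990558 free edge top [0.6096 0.232 ] 0.24092615269983447
```

Yaw is about 14.5°, the lid about 1.0 rad, and the heater origin about (0.5425, 0.2125). The lid's outer face points rearward, so I'll close the fingers and go in high behind the lid, with the jaw axis along the heater's y.

Call:
{"api": "carry_out", "payload": {"plan": [[0, 0, 4, 0, 0], [0, 0, 8, -0.02, 0], [4, 8, 10, -0.18, 0], [8, 16, 10, -0.18, 0], [12, 24, 10, -0.18, 0], [16, 32, 10, -0.18, 0], [20, 40, 10, -0.18, 0], [24, 48, 10, -0.18, 0], [28, 57, 10, -0.18, 0], [32, 65, 10, -0.18, 0], [36, 73, 10, -0.18, 0], [39.5, 81, 10, -0.18, 0], [39.5, 81, 10, -0.18, 0], [39.5, 81, 10, -0.18, 0], [39.5, 81, 10, -0.18, 0], [39.5, 81, 10, -0.18, 0], [39.5, 81, 10, -0.18, 0], [39.5, 81, 10, -0.18, 0], [39.5, 81, 10, -0.18, 0], [39.5, 81, 10, -0.18, 0]]}}

```text
clock: 2.1
position: [0.6587, 0.2433, 0.391]
ee_rot: [-3.115, -0.401, 0.002]
force: [1.6, -0.8, 1.3]
width: 0.008
```

Call:
{"api": "carry_out", "payload": {"plan": [[0, 0, -3, 0, 0], [0, 0, -6, 0, 0], [0, 0, -8, 0, 0], [0, 0, -9, 0, 0], [0, 0, -9, 0, 0], [0, 0, -9, 0, 0]]}}

```text
clock: 2.7
position: [0.659, 0.2433, 0.302]
ee_rot: [-3.115, -0.401, -0.0]
force: [0.2, -0.3, 0.7]
width: 0.008
```

```bash
python3 - <<'E'
from h import *
im,d=snap("scene","s1"); c=im[170:370,300:500,::-1]; cv2.imwrite("pics/s1c.png",cv2.resize(c,(600,600),interpolation=cv2.INTER_CUBIC))
Q=pts("scene",d)
p=arm.observe()["position"];print(p)
m=(np.hypot(Q[...,0]-p[0],Q[...,1]-p[1])<.05)&(Q[...,2]>p[2]-.075)&(Q[...,2]<p[2]-.01)
q=Q[m]-p; a=np.radians(14.7); R=np.array([[np.cos(a),-np.sin(a)],[np.sin(a),np.cos(a)]]); l=q[:,:2]@R
for z0 in np.arange(-.072,-.01,.008):
    s=(q[:,2]>z0)&(q[:,2]<z0+.008)
    if s.sum()>3: print(round(z0,3),s.sum(),np.percentile(l[s],[2,98],axis=0).round(3).tolist())
E
```

```text
[0.65913911 0.24349147 0.30247136]
-0.072 4 [[0.007, -0.003], [0.01, 0.003]]
-0.064 20 [[0.008, -0.013], [0.011, 0.01]]
-0.056 42 [[0.008, -0.016], [0.011, 0.015]]
-0.048 35 [[0.008, -0.017], [0.011, 0.014]]
-0.04 8 [[0.007, -0.004], [0.011, 0.0]]
-0.024 9 [[-0.004, -0.003], [0.002, -0.0]]
```

View pics/s1c.png

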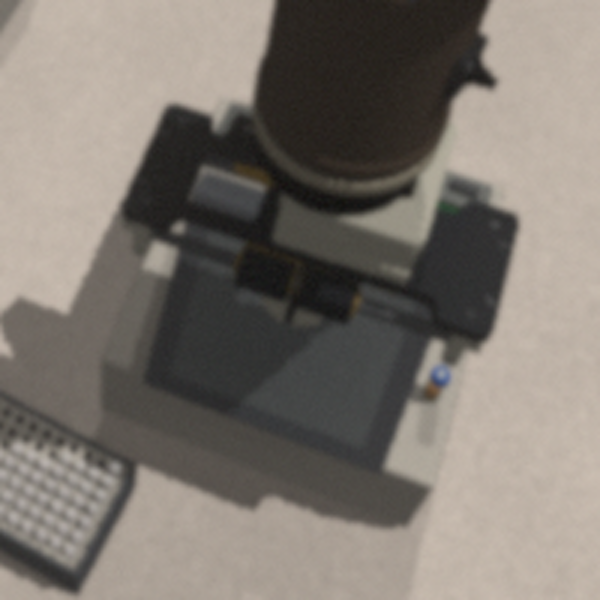

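The picture shows the closed fingers centred behind the lid (around crop px 300,285). The deck vial, at (437,380), is clear of the gripper. The tip measures about 19 mm in x and 34 mm in y. Now I'll push along the lid's arc, first half.

Call:
{"api": "carry_out", "payload": {"plan": [[-0.5, -0.1, -1.2, 0, 0], [-1.1, -0.3, -2.2, 0, 0], [-1.7, -0.4, -2.4, 0, 0], [-2.2, -0.6, -2.5, 0, 0], [-2.8, -0.7, -2.7, 0, 0], [-3.3, -0.9, -2.9, 0, 0], [-3.8, -1.0, -3.2, 0, 0], [-4.3, -1.1, -3.5, 0, 0], [-4.8, -1.2, -3.8, 0, 0], [-5.3, -1.4, -4.1, 0, 0], [-5.8, -1.5, -4.5, 0, 0], [-6.2, -1.6, -4.8, 0, 0], [-6.6, -1.7, -5.2, 0, 0], [-7.0, -1.8, -5.7, 0, 0]]}}

```text
clock: 4.15
position: [0.5887, 0.2254, 0.2451]
ee_rot: [-3.114, -0.401, -0.001]
force: [-0.2, -0.4, 2.6]
width: 0.005
```

Call:
{"api": "carry_out", "payload": {"plan": [[-0.4, -0.1, -0.5, 0, 0], [-0.7, -0.2, -0.9, 0, 0], [-1.1, -0.3, -1.4, 0, 0], [-1.4, -0.4, -1.9, 0, 0], [-1.7, -0.4, -2.4, 0, 0], [-2.0, -0.5, -2.9, 0, 0], [-2.2, -0.6, -3.5, 0, 0], [-2.4, -0.6, -4.0, 0, 0], [-2.6, -0.7, -4.5, 0, 0], [-2.7, -0.7, -4.9, 0, 0], [-2.7, -0.7, -5.2, 0, 0], [-2.7, -0.7, -5.2, 0, 0], [-2.7, -0.7, -5.2, 0, 0]]}}

```text
clock: 5.45
position: [0.5613, 0.2181, 0.1938]
ee_rot: [-3.115, -0.401, -0.0]
force: [-5.2, -2.9, 10.9]
width: 0.006
```

Call:
{"api": "carry_out", "payload": {"plan": [[0, 0, -0.2, 0, 0], [0, 0, -0.3, 0, 0], [0, 0, -0.3, 0, 0], [0, 0, -0.3, 0, 0]]}}

```text
clock: 5.85
position: [0.5612, 0.2182, 0.1935]
ee_rot: [-3.116, -0.401, -0.002]
force: [-9.8, -4.7, 28.8]
width: 0.004
```

Force rises with no further motion at a tip height of 128 mm, so the lid is at its stop. Next I'll lift and hover over the rocker.

Call:
{"api": "carry_out", "payload": {"plan": [[0, 0, 2, 0, 0], [0, 0, 4, 0, 0], [-2.5, -3, 4, 0, 0], [-5, -6, 4, 0, 0], [-7, -8.5, 4, 0, 0], [-8.4, -10.5, 4, 0, 0], [-8.4, -10.5, 2, 0, 0], [-8.4, -10.5, 0, 0, 0], [-8.4, -10.5, -0.5, 0, 0], [-8.4, -10.5, -0.5, 0, 0], [-8.4, -10.5, -0.5, 0, 0]]}}

```text
clock: 6.95
position: [0.4776, 0.1136, 0.1891]
ee_rot: [-3.115, -0.401, -0.003]
force: [-0.4, -0.7, 0.2]
width: 0.006
```

```bash
python3 - <<'E'
from h import *
im,d=snap("scene","s2"); c=im[170:370,300:500,::-1]; cv2.imwrite("pics/s2c.png",cv2.resize(c,(600,600),interpolation=cv2.INTER_CUBIC))
Q=pts("scene",d); o=np.array([.5425,.2125]); a=np.radians(14.5); R=np.array([[np.cos(a),-np.sin(a)],[np.sin(a),np.cos(a)]])
p=arm.observe(); print(p["position"],((p["position"][:2]-o)@R).round(4))
l=(Q[...,:2]-o)@R; m=(l[...,0]>-.01)&(l[...,0]<.11)&(abs(l[...,1])<.06)&(Q[...,2]<.15)&(Q[...,2]>.06)
A=np.c_[l[m],np.ones(m.sum())]; print("lid plane",np.linalg.lstsq(A,Q[m][:,2],rcond=None)[0],m.sum())
E
```

```text
[0.4776973  0.11360468 0.189243  ] [-0.0875 -0.0795]
lid plane [-0.00312941  0.00045537  0.1298226 ] 3197
```

View pics/s2c.png

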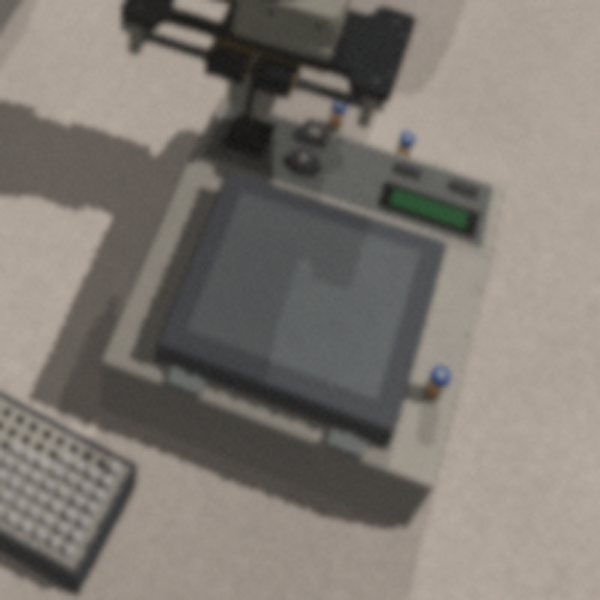

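The lid is shut: its plane slope is −0.003 and its height 0.13 m. The crop shows the finger over the rocker at (248,135), with all vials standing. Now press down.

Call:
{"api": "carry_out", "payload": {"plan": [[0, 0, -1, 0, 0], [0, 0, -1.8, 0, 0], [0, 0, -2.2, 0, 0], [0, 0, -2.4, 0, 0], [0, 0, -2.6, 0, 0], [0, 0, -2.8, 0, 0], [0, 0, -3.0, 0, 0], [0, 0, -3.1, 0, 0], [0, 0, -3.2, 0, 0], [0, 0, -3.3, 0, 0]]}}

```text
clock: 8.0
position: [0.4774, 0.1136, 0.1561]
ee_rot: [-3.115, -0.401, -0.003]
force: [1.9, 0.4, 5.4]
width: 0.006
```

Call:
{"api": "carry_out", "payload": {"plan": [[0, 0, -0.1, 0, 0], [0, 0, -0.2, 0, 0], [0, 0, -0.2, 0, 0], [0, 0, -0.2, 0, 0]]}}

```text
clock: 8.4
position: [0.4777, 0.1137, 0.1554]
ee_rot: [-3.116, -0.401, -0.005]
force: [-2.7, -1.5, 21.2]
width: 0.005
```

Call:
{"api": "carry_out", "payload": {"plan": [[0, 0, 2, 0, 0], [0, 0, 4, 0, 0], [0, 2, 4, 0, 0], [-0.5, 4.5, 4, 0, 0], [-0.5, 4.5, 3, 0, 0], [-0.5, 4.5, 2.2, 0, 0], [-0.5, 4.5, 2.2, 0, 0]]}}

```text
clock: 9.1
position: [0.4715, 0.1573, 0.1756]
ee_rot: [3.115, 0.4, -0.001]
force: [-0.7, -0.0, 0.3]
width: 0.003
```

```bash
python3 - <<'E'
from h import *
im,d=snap("scene","s3"); a=np.load("pics/s2.npz")["im"]; f=lambda i: cv2.resize(i[190:245,360:460,::-1],(600,330),interpolation=cv2.INTER_CUBIC)
a0=np.load("pics/scene0.npz")["im"]
cv2.imwrite("pics/s3c.png",cv2.resize(np.vstack([f(a0),f(im)]),(545,600)))
print(arm.observe()["position"])
E
```

```text
[0.47193798 0.15740149 0.17622997]
```

View pics/s3c.png

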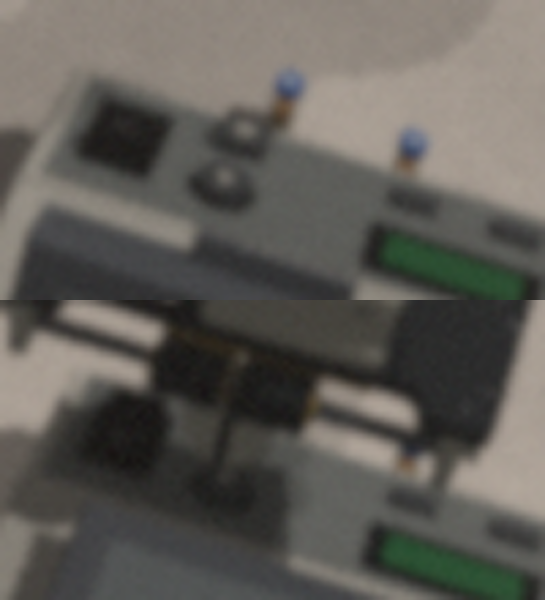

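The new crop shows the finger over the start key at (222,490). The rocker at (128,430) is in shadow, so I'll check its tilt with depth before pressing.

```bash
python3 - <<'E'
from h import *
o=np.array([.5425,.2125]); a=np.radians(14.5); R=np.array([[np.cos(a),-np.sin(a)],[np.sin(a),np.cos(a)]])
n=np.array([-.380,.925])
for f in("scene0","s3"):
    Q=pts("scene",np.load(f"pics/{f}.npz")["d"]); l=(Q[...,:2]-o)@R
    dx=l[...,0]+.09; dz=Q[...,2]-.0765; s=dx*.925+dz*.38; h=dx*n[0]+dz*n[1]
    print(f,[(k,int(m.sum()),round(float(np.median(h[m]))*1e3,1)) for k in range(-16,17,4) for m in[(abs(l[...,1]+.08)<.009)&(abs(s-k/1e3)<.002)&(abs(h)<.03)] if m.sum()])
E
```

```text
scene0 [(-16, 6, 10.1), (-12, 3, 10.1), (-8, 7, 11.7), (-4, 5, 12.2), (0, 4, 13.3), (4, 4, 3.2), (8, 13, 4.1), (12, 12, 3.7), (16, 18, 15.8)]
s3 [(-16, 8, 17.9), (-12, 14, 16.2), (-8, 7, 15.8), (-4, 15, 13.9), (0, 9, 12.1), (4, 8, 11.3), (8, 10, 10.8), (12, 7, 9.9), (16, 17, 9.1)]
```

The depth profile has mirrored (far end 9 mm, near end 18 mm), so the rocker is on. Now I'll press the start key.

Call:
{"api": "carry_out", "payload": {"plan": [[0.1, 0.2, -0.8, 0, 0], [0.1, 0.2, -1.4, 0, 0], [0.1, 0.2, -1.7, 0, 0], [0.1, 0.2, -1.9, 0, 0], [0.1, 0.2, -2.1, 0, 0], [0.1, 0.2, -2.2, 0, 0], [0.1, 0.2, -2.3, 0, 0], [0.1, 0.2, -2.3, 0, 0]]}}

```text
clock: 9.95
position: [0.4738, 0.1595, 0.1543]
ee_rot: [3.115, 0.4, 0.004]
force: [-0.4, -2.0, 13.4]
width: 0.003
```

Call:
{"api": "carry_out", "payload": {"plan": [[0, 0, -0.1, 0, 0], [0, 0, -0.2, 0, 0], [0, 0, -0.2, 0, 0]]}}

```text
clock: 10.25
position: [0.474, 0.1596, 0.1538]
ee_rot: [3.115, 0.399, 0.006]
force: [-6.0, -3.7, 22.5]
width: 0.003
```

Call:
{"api": "carry_out", "payload": {"plan": [[0, 0, 2, 0, 0], [0, 0, 6, 0, 0], [0, 0, 10, 0, 0], [0, 0, 14, 0, 0], [0, 0, 18, 0, 0], [-2, -4, 18, 0, 0], [-4, -8, 18, 0, 0], [-5, -12, 18, 0, 0], [-6, -16, 18, 0, 0], [-8, -20, 18, 0, 0], [-9, -25, 18, 0, 0], [-9, -30, 18, 0, 0], [-9, -30, 18, 0, 0], [-9, -30, 18, 0, 0]]}}

```text
clock: 11.65
position: [0.3835, -0.1411, 0.3336]
ee_rot: [3.116, 0.395, 0.005]
force: [-0.7, 0.7, -0.1]
width: 0.006
```

```bash
python3 - <<'E'
from h import *
im,d=snap("top","t4"); ims,ds=snap("scene","s4")
cv2.imwrite("pics/t4c.png",np.vstack([cv2.resize(im[135:315,150:310,::-1],(400,450))[:300],cv2.resize(ims[170:370,60:500,::-1],(400,182)).copy()]))
o=np.array([.5425,.2125]); a=np.radians(14.5); R=np.array([[np.cos(a),-np.sin(a)],[np.sin(a),np.cos(a)]])
for f in("scene0","s4","top0","t4"):
    Q=pts("scene" if f[0]=="s" else "top",np.load(f"pics/{f}.npz")["d"]); l=(Q[...,:2]-o)@R
    dx=l[...,0]+.09; dz=Q[...,2]-.0765; s=dx*.925+dz*.38; h=-.38*dx+.925*dz
    g=lambda y,k: round(float(np.median(h[(abs(l[...,1]-y)<.007)&(abs(s-k)<.007)&(abs(h)<.03)]))*1e3,1)
    m=(l[...,0]>-.01)&(l[...,0]<.11)&(abs(l[...,1])<.06)&(Q[...,2]<.15)&(Q[...,2]>.06)
    print(f,"start",g(-.034,.014),"stop",g(-.034,-.026),"rock far/near",g(-.08,.012),g(-.08,-.012),"lid z",np.median(Q[m][:,2]),np.linalg.lstsq(np.c_[l[m],np.ones(m.sum())],Q[m][:,2],rcond=None)[0][0])
print(arm.observe()["force"])
E
```

```text
scene0 start 9.9 stop 10.5 rock far/near 13.7 10.5 lid z nan 0.0
s4 start 10.2 stop 10.1 rock far/near 9.9 16.4 lid z 0.12966090914649755 -0.0003637458615879582
top0 start 9.6 stop 9.3 rock far/near 16.0 10.2 lid z 0.10101329778193983 0.05033423275005019
t4 start 10.1 stop 9.6 rock far/near 10.5 16.1 lid z 0.12951543648365899 -0.00127524455725279
[-0.62124064  0.21996453  0.57441338]
  return _methods._mean(a, axis=axis, dtype=dtype,
  ret = ret.dtype.type(ret / rcount)
```

View pics/t4.png

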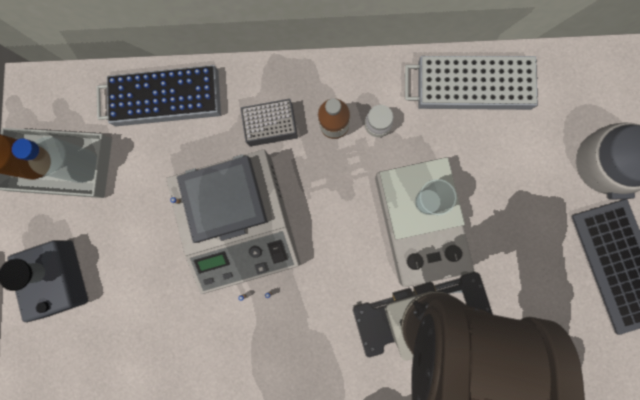

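The top view shows the lid shut, the rocker at (277,250), and the vials, beaker, bottle, jar and box standing where they were. The gripper is clear at (425,310). Handing in.

```bash
python3 -c "
from cell import arm
print(arm.sign_off())"
```

```text
the job is handed in; nothing more can be done
None
```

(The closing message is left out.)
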